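# Tip one specimen pot out of the divided tray

### The arm

A 6-joint arm with a two-finger parallel gripper is mounted at the origin on the work surface. World frame = base frame: x ahead of the robot, y to its left, z up, the work surface at z = 0. Lengths are in mm, angles in rad, forces in N, time in s.
With the tool pointing down it reaches from about 300 to 775 mm from the base axis. Payload 14.6 kg.
Tool frame: the origin (TCP) lies on the centre line of the jaws, within the pads' length; the fingertips stand 19 mm ahead of it and the grasp point (between the pads) is the TCP (bot.tip_reach is the distance from the TCP to the fingertips, in mm); y points along the fingers, x is the direction in which the jaws open and shut, and the axes are right-handed (so a half turn about y gives the same grasp; the last joint's range is limited). The gripper opens to 85 mm and grips with 20 to 120 N. Pads are 22 mm wide; open, the fingers measure 114 mm over their backs; the gripper's body (76 mm by 85 mm) begins 54 mm behind the grasp point. The pads swing forward as they close: fully open they stand 13 mm farther back than shut.
Start: joints at [-1.172, 0.3, 1.521, -0, 1.321, -0.067], TCP at [247.018, -491.398, 250.281] pointing down, gripper open.
Joint ranges: [-3.03, 3.03], [-0.79, 2.21], [0.23, 2.52], [-1.04, 4.18], [0, 3.07], [-2.55, 2.55]. Speed limits (rad/s): [2.22, 2.22, 2.57, 3.14, 3.14, 3.14].

### API

Orientations are given as a unit quaternion [w, x, y, z].
In Python, from rig import bot gives the robot as it stands. Calls block until the motion is done:
- bot.move_to(position, orientation): joint-space move of the TCP to a pose.
- bot.servo_line(position, attitude=None, speed=150, until_force=None): straight line of the TCP; attitude=None keeps the orientation; speed is the mean speed in mm/s. With until_force (N) it stops when the force on the tool has changed by that much, and returns True; else False.
- bot.move_joints(angles): joint-space move.
- bot.move_gripper(opening, grip_force=None): finger opening in mm; grip_force is the grip in N (None keeps the last); returns when the fingers have stopped.
- bot.dwell(seconds).
- bot.ik(position, orientation): joint angles nearest the present ones, or None.
- bot.read_state(): the state.
- bot.read_camera(name): name is "side" or "top" or "wrist"; returns a dict with "image" (400x640x3 uint8, blue, green, red), "depth" (400x640 float32, mm along the optical axis (not along the pixel's ray), 0 where there is no reading), "fovy" (degrees; the focal length in pixels is half the picture's height over the tangent of half this angle, whatever the lens; pixels are square), "cx", "cy" (the principal point, pixels), "k1" (the pictures are not rectified: a ray, as slopes to the right and down, at radius r is drawn at 1 + k1 r^2 times it, then the intrinsics apply), "eye" and "attitude" of the camera in the world; the wrist camera has in their place "mount" (4x4, takes a point from camera to tool coordinates, whose origin is the TCP and whose axes are the tool frame's). Camera axes: x right, y down, z forward; pixel columns grow to the right and rows downward; lengths in mm; the calibration is good to about 2 mm. A picture is of the moment at which its call begins: read the wrist's pose just before it.
A pose or a line that the arm cannot do raises bot.MotionError and nothing moves.
- bot.finish_job(): hands the job in, once; it reports no verdict.
The state is a dict: "clock": time; "joint_positions": joint angles; "qvel": joint speeds; "effort": joint torques, N m; "ee_pos": TCP position; "tool_rot": TCP orientation; "ft_force": force on the tool from outside, world axes, zero at the start; "moment": the same for the moment, N m; "grip_width": finger opening in mm.
Only numpy, scipy, OpenCV 4.12 (cv2) and the standard library are available. Lean on these libraries where they do the work, as an engineer would, in place of code of your own. Each camera call takes 0.05 s, during which the arm holds its last target.

### The job

Lift the divided tray by its handle, bring the open corner of the compartment with the stepped-lid pot down to just above the floor of the steel dish, and tilt the tray toward that corner until this pot alone slides gently out, to stand lid up in the dish. The other three pots must stay in their compartments; then set the tray back down level in the middle of its rubber mat and let go. Do not touch any pot with the robot, and leave everything else on the bench where it is.

Things in the scene. Friction and masses are not known exactly. Their poses are not given: they have to be found in the camera images.
- tray: Loose white divided tray, 190 x 190 mm, 280 g (0.56 to 0.84 kg with the pots). Origin: centre of its underside; x and y run along its two crossing dividers, z up. Floor 4 mm thick; outer walls and dividers 4 mm thick, tops 26 mm above the underside. Four equal compartments (middles at x, y = +-47 mm), one pot in each, all four outer corners cut off at 45 degrees and open there.
- pot_step: The pot to tip out: round, closed, white, blue lid, diameter 56 mm like the others, but its lid has a raised step (32 mm across, 14 mm high; 44 mm over all). 70 to 140 g. Origin: centre of its underside, z up. Starts near the middle of any compartment. Pots begin to slide at a tilt between 16 and 28 degrees, varying by run. Falling more than 2 cm off the tray's edge, it may turn over.
- catch: Fixed shallow square steel dish, 190 x 190 mm, walls 4 mm thick, rim 16 mm above the work surface, inner floor 4 mm above it. Origin: centre of its underside on the work surface, z up. It may lie to the left or right.
- mat: Fixed flat black rubber mat, 220 x 220 x 3 mm, on which the tray starts and must end. Origin: centre of its underside on the work surface; its top is 3 mm above that. It may lie to the left or right.
- pot_a: Closed round specimen pot with a flat blue lid: diameter 56 mm, height 30 mm, 100 g (70 to 140 g). Origin: centre of its underside, z up. Stands loose in one compartment of the tray; must stay there.
- pot_b: Closed round specimen pot with a flat blue lid: diameter 56 mm, height 30 mm, 100 g (70 to 140 g). Origin: centre of its underside, z up. Stands loose in one compartment of the tray; must stay there.
- pot_c: Closed round specimen pot with a flat blue lid: diameter 56 mm, height 30 mm, 100 g (70 to 140 g). Origin: centre of its underside, z up. Stands loose in one compartment of the tray; must stay there.
- brush: Loose brush, 160 mm long, lying flat; leave alone. Origin: middle of its underside.
- culture_dish: Loose clear round dish, 70 mm across, 14 mm high; leave alone. Origin: middle of its underside.
- forceps: Loose steel forceps, 120 mm long, lying flat; leave alone. Origin: middle of its underside.
- reagent: Loose brown bottle, 130 mm high, 60 mm across; leave alone. Origin: middle of its underside.
- jar: Loose glass jar, 80 mm high, 60 mm across; leave alone. Origin: middle of its underside.
- beaker: Loose glass beaker, 90 mm high, 80 mm across; leave alone. Origin: middle of its underside.
- marker: Loose black marker pen, 130 mm long, lying flat; leave alone. Origin: middle of its underside.
- tray_grip (a point): Point on the axis of the tray's upright square aluminium handle, 92 mm above the centre of the tray's underside (axes as the tray). The handle is 28 x 28 mm, its sides parallel to the dividers, its top 112 mm above the underside; the pots' lids reach at most 48 mm above the underside. Take it from above at this height.
- tray_mouth0 (a point): Middle of the floor edge (upper side, 4 mm above the underside) of the tray's open corner at its +x, +y, axes as the tray; 95 mm from the tray's centre along the diagonal. The mouth is 72 mm wide, without sill. Tilting the tray toward this corner lets out this compartment's pot and no other; tilting toward a side may let out two.
- tray_mouth1 (a point): Middle of the floor edge (upper side, 4 mm above the underside) of the tray's open corner at its -x, +y, axes as the tray; 95 mm from the tray's centre along the diagonal. The mouth is 72 mm wide, without sill. Tilting the tray toward this corner lets out this compartment's pot and no other; tilting toward a side may let out two.
- tray_mouth2 (a point): Middle of the floor edge (upper side, 4 mm above the underside) of the tray's open corner at its -x, -y, axes as the tray; 95 mm from the tray's centre along the diagonal. The mouth is 72 mm wide, without sill. Tilting the tray toward this corner lets out this compartment's pot and no other; tilting toward a side may let out two.
- tray_mouth3 (a point): Middle of the floor edge (upper side, 4 mm above the underside) of the tray's open corner at its +x, -y, axes as the tray; 95 mm from the tray's centre along the diagonal. The mouth is 72 mm wide, without sill. Tilting the tray toward this corner lets out this compartment's pot and no other; tilting toward a side may let out two.

How it is judged:
By the outcome, as a careful person would: the job done as asked, in the order asked, and still so for the second after the job is handed in, with the robot touching nothing.
It also fails if it takes over 72 s, if anything falls off the work surface, if the arm or the gripper's body presses on something with over 40 N, if the wrist force passes 120 N, or if a joint passes its speed limit or range.

## Working session

There is one attempt and no reset: what is moved stays moved. The work goes in short steps, each a Python script; the robot and the scene stay as the last script left them, time stands still between calls to the robot, and variables do not carry over. Pictures are saved under pics/ and viewed, and the job is handed in when it is done.

```bash
ls; mkdir -p pics; cat > h.py <<'E'
import numpy as np, cv2
from rig import bot
from scipy.spatial.transform import Rotation as R
def q2R(q): q=np.asarray(q); return R.from_quat([q[1],q[2],q[3],q[0]]).as_matrix()
def R2q(M): q=R.from_matrix(M).as_quat(); return [q[3],q[0],q[1],q[2]]
def campose(c,st=None):
    if 'mount' in c:
        T=np.eye(4);T[:3,:3]=q2R(st['tool_rot']);T[:3,3]=st['ee_pos']
        T=T@np.array(c['mount']); return T[:3,3],T[:3,:3]
    a=np.array(c['attitude'])
    return np.array(c['eye']),(a if a.shape==(3,3) else q2R(a))
def rays(c,uv):
    f=200/np.tan(np.radians(c['fovy'])/2)
    K=np.array([[f,0,c['cx']],[0,f,c['cy']],[0,0,1]])
    p=cv2.undistortPoints(np.array(uv,float).reshape(-1,1,2),K,np.array([c['k1'],0,0,0.])).reshape(-1,2)
    return np.c_[p,np.ones(len(p))]
def onplane(c,uv,z,st=None):
    e,M=campose(c,st); d=rays(c,uv)@M.T
    return e+d*((z-e[2])/d[:,2])[:,None]
def cloud(c,st=None):
    e,M=campose(c,st); v,u=np.mgrid[:400,:640]
    r=rays(c,np.c_[u.ravel(),v.ravel()])
    return (e+(r*c['depth'].reshape(-1,1))@M.T).reshape(400,640,3)
E
python3 - <<'E'
from h import *
import pickle
d={}
st=bot.read_state(); print(st)
for n in ['top','side','wrist']:
    s=bot.read_state(); c=bot.read_camera(n); d[n]=(c,s)
    cv2.imwrite(f'pics/{n}0.png',c['image'])
    print(n,{k:v for k,v in c.items() if k not in('image','depth')})
pickle.dump(d,open('c0.pkl','wb'))
E
```

```text
pics
{'clock': 0.0, 'joint_positions': array([-1.17157634e+00,  3.00485159e-01,  1.52158555e+00, -1.01091377e-05,
        1.32070433e+00, -6.65982882e-02]), 'qvel': array([-9.70128214e-05, -1.47831500e-04,  1.34220320e-03,  3.97956133e-04,
        5.12855069e-04, -6.34173795e-04]), 'effort': array([-4.26407223e-04, -5.43496442e+01, -3.61796308e+01, -5.54922065e-05,
        3.97504118e-03,  1.03430335e-05]), 'ee_pos': array([ 246.94771176, -491.20443739,  249.71169877]), 'tool_rot': array([ 0.60214419, -0.60166467,  0.37143663, -0.37075171]), 'ft_force': array([-0.34874756, -0.65882325, -0.16415332]), 'moment': array([0.05061539, 0.02390121, 0.03264281]), 'grip_width': 85.40637138817867}
top {'fovy': 57.361869908141635, 'cx': 316.1488907338836, 'cy': 197.8681525346434, 'k1': -0.07231044118775307, 'eye': array([ 461.8485102 ,  -20.51608204, 1259.65929559]), 'attitude': array([-0.04116341,  0.71544575, -0.69664602,  0.03357501])}
side {'fovy': 55.50164023501302, 'cx': 320.76132250949627, 'cy': 205.59544639390768, 'k1': -0.001911538060413485, 'eye': array([  443.60644044, -1085.47345153,   725.62963623]), 'attitude': array([-0.50070843,  0.86246619, -0.06220365,  0.03967178])}
wrist {'fovy': 64.05059535957118, 'cx': 314.373031490388, 'cy': 196.65235231802242, 'k1': -0.013211728358084674, 'mount': array([[ 9.99999498e-01,  7.86447682e-04,  6.21107405e-04,
         7.39968143e-01],
       [-3.44282310e-04, -3.12453448e-01,  9.49933010e-01,
        -1.23409796e+02],
       [ 9.41139764e-04, -9.49932747e-01, -3.12453020e-01,
         8.13921311e+01],
       [ 0.00000000e+00,  0.00000000e+00,  0.00000000e+00,
         1.00000000e+00]])}
```

View pics/top0.png

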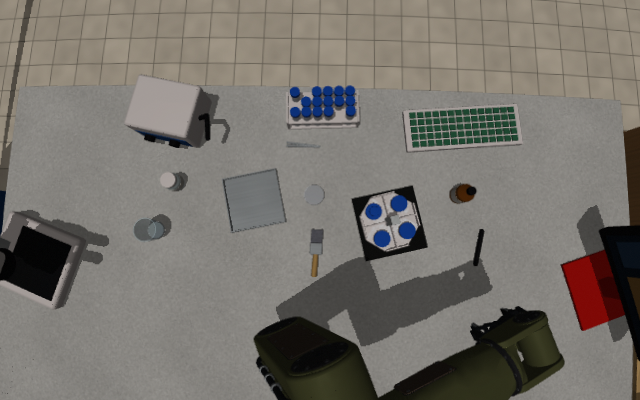

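View pics/side0.png

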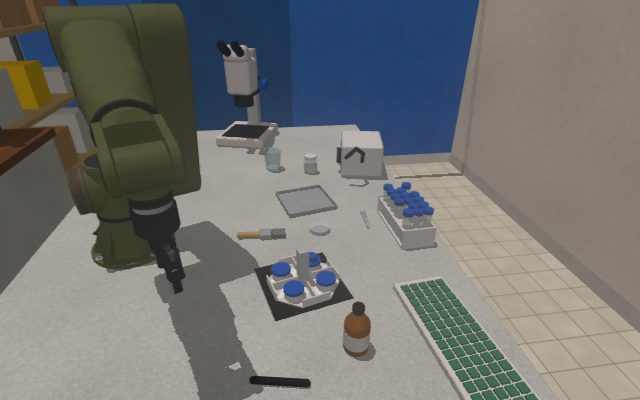

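The top view shows the tray on its mat at about (389,221) and the steel dish at (254,200). The brush is at (316,250), the culture dish at (314,194), the bottle at (463,193) and the marker at (478,247). Next I'll measure these and zoom in on the lids.

```bash
python3 - <<'E'
from h import *
import pickle
d=pickle.load(open('c0.pkl','rb'))
c=d['top'][0]; im=c['image']
cv2.imwrite('pics/z1.png',cv2.resize(im[170:275,335:445],None,fx=5,fy=5,interpolation=cv2.INTER_CUBIC))
c2=d['side'][0]
cv2.imwrite('pics/z2.png',cv2.resize(c2['image'][235:325,245:360],None,fx=6,fy=6,interpolation=cv2.INTER_CUBIC))
P=cloud(c)
hsv=cv2.cvtColor(im,cv2.COLOR_BGR2HSV)
m=cv2.inRange(hsv,(105,150,60),(130,255,255)); m[:170]=0;m[275:]=0;m[:,:340]=0;m[:,440:]=0
n,l,s,ce=cv2.connectedComponentsWithStats(m)
for i in range(1,n):
    if s[i,4]>50:
        z=P[l==i][:,2]; print('pot',ce[i],s[i,4],onplane(c,ce[i:i+1],40).round(1), np.percentile(z,[5,50,90,95,99]).round(1))
# mat: black
m=cv2.inRange(im,(0,0,0),(30,30,30)); m[:180]=0;m[265:]=0;m[:,:345]=0;m[:,435:]=0
k=cv2.findContours(m,0,2)[0]; k=max(k,key=cv2.contourArea); r=cv2.minAreaRect(k); b=cv2.boxPoints(r)
print('mat px',r); w=onplane(c,b,3); print(w.round(1),w.mean(0)); print(np.linalg.norm(np.roll(w,1,0)-w,axis=1))
# handle
sel=(P[...,2]>95)&(P[...,2]<130); sel[:190]=0;sel[250:]=0;sel[:,:360]=0;sel[:,420:]=0
print('handle',sel.sum(),P[sel].mean(0))
# catch: hue
for n in [(254,200),(230,190),(300,230)]: print(n,im[n[1],n[0]],hsv[n[1],n[0]],P[n[1],n[0]].round(1))
E
```

```text
pot [398.74384236 202.75369458] 203 [[ 581.9 -283.2   40. ]] [32.1 36.2 39.9 40.7 43.7]
pot [373.1865285  211.10880829] 193 [[ 551.6 -197.5   40. ]] [32.6 38.6 51.4 52.1 53.2]
pot [406.89099526 230.4028436 ] 211 [[ 490.  -310.9   40. ]] [32.2 36.6 39.6 40.4 42.5]
pot [381.55392157 238.31372549] 204 [[ 461.8 -226.5   40. ]] [32.2 36.  39.4 40.4 42.1]
mat px ((389.0657958984375, 222.79161071777344), (63.3722038269043, 62.71142578125), 77.27564239501953)
[[ 595.  -127.4    3. ]
 [ 648.9 -339.7    3. ]
 [ 436.4 -388.2    3. ]
 [ 384.9 -178.7    3. ]] [ 516.30985752 -258.49673591    3.        ]
[216.35877166 219.04105224 217.91850112 215.67754844]
handle 90 [ 521.95462065 -253.54144896  113.57094967]
(254, 200) [117 117 114] [ 90   7 117] [5.823e+02 2.106e+02 1.000e-01]
(230, 190) [114 112 110] [105   9 114] [614.8 295.9   2.7]
(300, 230) [133 138 140] [ 21  13 140] [482.9  47.4  -0.9]
```

```bash
sleep 2; ls pics
```

```text
side0.png
top0.png
wrist0.png
z1.png
z2.png
```

View pics/z1.png

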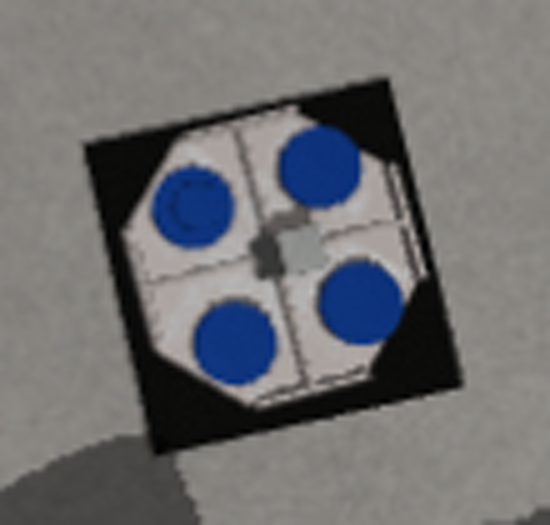

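View pics/z2.png

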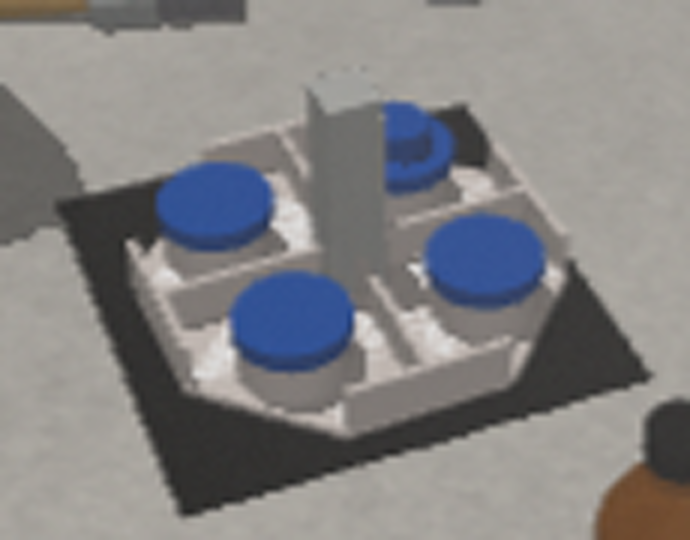

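The stepped lid is the pot at about (373,211) in the top view, i.e. world (552,-197), the tray corner toward +x+y. Next I'll locate the dish, then take a closer wrist view of the tray.

```bash
python3 - <<'E'
from h import *
import pickle
d=pickle.load(open('c0.pkl','rb'))
c=d['top'][0]; im=c['image']; P=cloud(c)
g=cv2.GaussianBlur(im,(5,5),0).astype(int)
def rect(g,roi,z,name,lo=-6):
    m=((g[...,2]-g[...,0]<-1)&(g.mean(2)<200)).astype(np.uint8)*255
    mm=np.zeros_like(m); y0,y1,x0,x1=roi; mm[y0:y1,x0:x1]=m[y0:y1,x0:x1]
    mm=cv2.morphologyEx(mm,cv2.MORPH_OPEN,np.ones((3,3)))
    k=cv2.findContours(mm,0,2)[0]; k=max(k,key=cv2.contourArea); r=cv2.minAreaRect(k); b=cv2.boxPoints(r)
    w=onplane(c,b,z); print(name,r,'\n',w.round(1),w.mean(0).round(1),np.linalg.norm(np.roll(w,1,0)-w,axis=1).round(1)); return b
b=rect(g,(155,245,210,295),10,'catch')
v=im[150:285,200:345].copy(); v=cv2.resize(v,None,fx=5,fy=5,interpolation=cv2.INTER_CUBIC)
cv2.polylines(v,[((b-[200,150])*5).astype(int)],True,(0,0,255),1); cv2.imwrite('pics/z3.png',v)
for n,uv,z in [('culture',(314,194),7),('brush top',(317,230),5),('brush bot',(314,276),5),('forceps',(303,145),3),('reagent base',(457,196),0),('beaker',(140,228),0),('marker',(480,230),5)]:
    print(n,onplane(c,[uv],z).round(0))
print('start a',np.degrees(np.arctan2(q2R(d['wrist'][1]['tool_rot'])[1,0],q2R(d['wrist'][1]['tool_rot'])[0,0])))
E
```

```text
catch ((253.22264099121094, 200.02078247070312), (53.197959899902344, 53.38224411010742), 79.3803482055664) 
 [[652.5 324.   10. ]
 [691.5 142.   10. ]
 [511.1 101.2  10. ]
 [472.3 280.3  10. ]] [581.9 211.9  10. ] [185.4 186.2 185.  183.2]
culture [[608.   3.   7.]]
brush top [[484. -11.   5.]]
brush bot [[329.  -5.   5.]]
forceps [[781.  46.   3.]]
reagent base [[ 615. -497.    0.]]
beaker [[473. 611.   0.]]
marker [[ 498. -575.    5.]]
start a -63.315001849128215
```

```bash
python3 - <<'E'
from h import *
def Ra(a):
    a=np.radians(a); x=np.array([np.cos(a),np.sin(a),0]);y=np.array([0,0,-1.]);return np.c_[x,y,np.cross(x,y)]
for a in [-163,-73,17,107]:
    for p in [(521.5,-254,95),(521.5,-254,300),(500,60,200)]:
        q=bot.ik(p,R2q(Ra(a))); print(a,p,None if q is None else np.round(q,2))
E
```

```text
-163 (521.5, -254, 95) [-0.52  0.53  1.58 -0.    1.03  2.33]
-163 (521.5, -254, 300) [-0.52  0.34  1.36  0.    1.45  2.33]
-163 (500, 60, 200) None
-73 (521.5, -254, 95) [-0.52  0.53  1.58 -0.    1.03  0.76]
-73 (521.5, -254, 300) [-0.52  0.34  1.36 -0.    1.45  0.76]
-73 (500, 60, 200) [ 0.05  0.25  1.71 -0.    1.18  1.32]
17 (521.5, -254, 95) [-0.52  0.53  1.58 -0.    1.03 -0.81]
17 (521.5, -254, 300) [-0.52  0.34  1.36 -0.    1.45 -0.81]
17 (500, 60, 200) [ 0.05  0.25  1.71 -0.    1.18 -0.25]
107 (521.5, -254, 95) [-0.52  0.53  1.58 -0.    1.03 -2.38]
107 (521.5, -254, 300) [-0.52  0.34  1.36 -0.    1.45 -2.38]
107 (500, 60, 200) [ 0.05  0.25  1.71 -0.    1.18 -1.82]
```

View pics/z3.png

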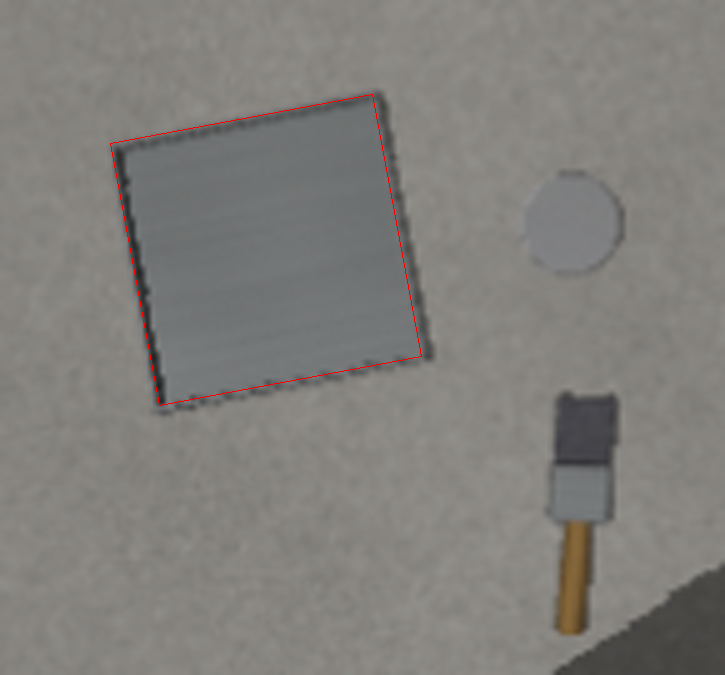

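```bash
cat >> h.py <<'E'
def Ra(a):
    a=np.radians(a); x=np.array([np.cos(a),np.sin(a),0]);y=np.array([0,0,-1.]);return np.c_[x,y,np.cross(x,y)]
E
python3 - <<'E'
from h import *
import pickle
bot.move_to([521.5,-254,290],R2q(Ra(17)))
bot.dwell(0.3)
s=bot.read_state(); c=bot.read_camera('wrist'); pickle.dump((c,s),open('w1.pkl','wb'))
cv2.imwrite('pics/w1.png',c['image']); print(s['clock'],s['ee_pos'],s['ft_force'])
E
```

```text
1.8167 [ 521.23041227 -254.476162    289.95153978] [-0.23563542  0.22746618 -0.24647086]
```

View pics/w1.png

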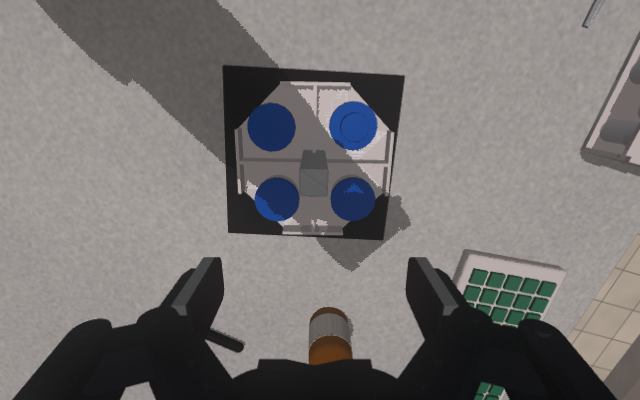

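The wrist view shows the stepped lid at (353,127), the handle at (314,172) and the mat corners around (223,66)–(384,239). I'll fit the handle and divider tops from the depth.

```bash
python3 - <<'E'
from h import *
import pickle
c,s=pickle.load(open('w1.pkl','rb')); P=cloud(c,s); im=c['image']; Z=P[...,2]
roi=np.zeros((400,640),bool); roi[60:245,215:410]=1
sel=roi&(Z>108)&(Z<125); q=P[sel]
print('handle top',sel.sum(),q.mean(0).round(1),q.min(0).round(1),q.max(0).round(1))
r=cv2.minAreaRect(q[:,:2].astype(np.float32)); print('handle rect',r)
hsv=cv2.cvtColor(im,cv2.COLOR_BGR2HSV); blue=cv2.dilate(cv2.inRange(hsv,(100,120,30),(130,255,255)),np.ones((5,5)))>0
sel=roi&~blue&(Z>25)&(Z<33); q=P[sel]; print('wall tops',sel.sum(),np.median(q[:,2]))
r=cv2.minAreaRect(q[:,:2].astype(np.float32)); print('walls rect',r)
# tray floor+wall silhouettes by brightness z>3.. also line fit: folded divider lines
best=None
for yaw in np.arange(8,26,.25):
    a=np.radians(yaw); u=q[:,:2]@np.array([[np.cos(a),-np.sin(a)],[np.sin(a),np.cos(a)]])
    h1=np.histogram(u[:,0],np.arange(u[:,0].min(),u[:,0].max()+2,2))[0]; h2=np.histogram(u[:,1],np.arange(u[:,1].min(),u[:,1].max()+2,2))[0]
    sc=(h1**2).sum()+(h2**2).sum()
    if best is None or sc>best[0]: best=(sc,yaw,u)
print('yaw',best[1]); u=best[2]; print(u.min(0),u.max(0),(u.min(0)+u.max(0))/2)
a=np.radians(best[1]); M=np.array([[np.cos(a),-np.sin(a)],[np.sin(a),np.cos(a)]]); print('centre',M@((np.percentile(u,.5,0)+np.percentile(u,99.5,0))/2), np.percentile(u,99.5,0)-np.percentile(u,.5,0))
# handle in rotated frame
# mat
m=(im.max(2)<28).astype(np.uint8)*255; m[~roi]=0
k=np.vstack([x for x in cv2.findContours(m,0,2)[0] if cv2.contourArea(x)>30]); h=cv2.convexHull(k)
ap=cv2.approxPolyDP(h,8,True)[:,0]; w=onplane(c,ap,3,s); print('mat',ap.tolist(),w.round(1).tolist()); print(w.mean(0),np.linalg.norm(np.roll(w,1,0)-w,axis=1))
# pots
m=cv2.inRange(hsv,(100,120,20),(130,255,255)); m[~roi]=0
n,l,S,ce=cv2.connectedComponentsWithStats(m)
for i in range(1,n):
    if S[i,4]>300: print('pot',ce[i].round(),onplane(c,ce[i:i+1],38,s).round(1),np.percentile(Z[l==i],[10,50,90,97]).round(1))
g=P[300:330,540:560] if 0 else P[150:250,100:180]; print('table z',np.median(g[...,2]))
E
```

```text
handle top 816 [ 522.2 -257.5  114.4] [ 506.1 -274.7  108. ] [ 539.3 -241.7  117. ]
handle rect ((522.2859497070312, -257.9793395996094), (27.561805725097656, 27.359060287475586), 17.38654899597168)
wall tops 1854 28.589158737649086
walls rect ((522.8977661132812, -258.1746520996094), (190.78118896484375, 190.1599884033203), 60.62446594238281)
yaw 16.0
[ 336.12444844 -488.3251238 ] [ 526.77714503 -297.41665986] [ 431.45079673 -392.87089183]
centre [ 522.85066066 -258.36804152] [189.88486521 189.80191464]
mat [[249, 67], [271, 90], [232, 135], [224, 66]] [[416.6, -174.0, 3.0], [448.3, -191.7, 3.0], [414.6, -258.8, 3.0], [387.7, -181.6, 3.0]]
[ 416.79300734 -201.5165613     3.        ] [29.83279867 36.34998671 75.13327424 81.75986321]
pot [271. 127.] [[ 462.6 -229.4   38. ]] [35.6 36.7 37.7 38.1]
pot [353. 125.] [[ 552.6 -200.3   38. ]] [36.  37.5 51.2 51.8]
pot [276. 199.] [[ 491.5 -313.1   38. ]] [35.6 36.6 37.6 38.1]
pot [352. 199.] [[ 581.5 -285.3   38. ]] [35.7 36.8 37.8 38.3]
table z -0.5161893431669
```

```bash
python3 - <<'E'
from h import *
import pickle
c,s=pickle.load(open('w1.pkl','rb')); im=c['image']
m=(im.max(2)<45).astype(np.uint8)*255; roi=np.zeros_like(m); roi[58:246,212:412]=255; m&=roi
k=np.vstack([x for x in cv2.findContours(m,0,2)[0] if cv2.contourArea(x)>60]); h=cv2.convexHull(k)
ap=cv2.approxPolyDP(h,6,True)[:,0]; print(ap.tolist())
b=[]
# line-fit sides from hull is crude; use extreme corners
for d in [(-1,-1),(1,-1),(1,1),(-1,1)]:
    b.append(k[:,0][np.argmax(k[:,0]@np.array(d))])
w=onplane(c,np.array(b),3,s); print(np.array(b).tolist(),w.round(1).tolist(),w.mean(0).round(1),np.linalg.norm(np.roll(w,1,0)-w,axis=1).round(1))
v=np.roll(w,-1,0)-w; print(np.degrees(np.arctan2(v[:,1],v[:,0])).round(1))
o=cv2.resize(im[50:255,205:420],None,fx=3,fy=3); cv2.polylines(o,[((np.array(b)-[205,50])*3)],True,(0,0,255),1); cv2.imwrite('pics/w1z.png',o)
E
```

```text
[[403, 76], [382, 239], [229, 231], [223, 66]]
[[223, 66], [403, 76], [382, 239], [229, 231]] [[386.6, -181.9, 3.0], [596.3, -129.6, 3.0], [648.9, -339.6, 3.0], [439.2, -390.7, 3.0]] [ 517.8 -260.4    3. ] [215.3 216.2 216.5 215.8]
[  14.   -76.  -166.3  104.2]
```

View pics/w1z.png

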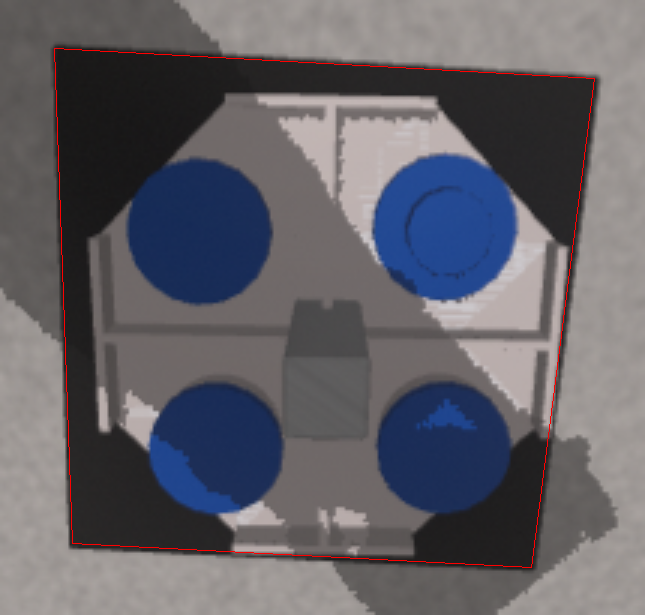

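```bash
python3 - <<'E'
from h import *
import pickle
bot.move_to([560,190,290],R2q(Ra(17)))
bot.dwell(0.3)
s=bot.read_state(); c=bot.read_camera('wrist'); pickle.dump((c,s),open('w2.pkl','wb'))
cv2.imwrite('pics/w2.png',c['image']); print(s['clock'],s['ee_pos'])
P=cloud(c,s); Z=P[...,2]
sel=(Z>9)&(Z<22)&(np.hypot(P[...,0]-580,P[...,1]-207)<150); q=P[sel]
r=cv2.minAreaRect(q[:,:2].astype(np.float32)); print('rim rect',sel.sum(),r)
print(np.percentile(q,[1,99],axis=0).mean(0))
E
```

```text
3.8 [560.14043882 189.57095161 290.02429551]
rim rect 2562 ((583.2996826171875, 210.07017517089844), (190.94284057617188, 190.76626586914062), 12.872305870056152)
[582.67789379 210.25863145  13.41980293]
```

View pics/w2.png

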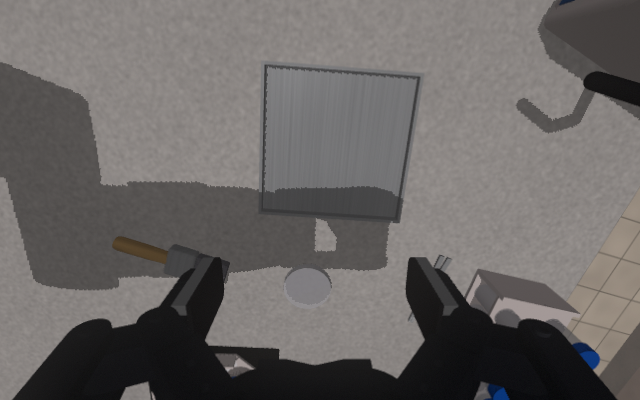

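Rim fit: dish centre (583,210), size 190.8, yaw 12.9°, which matches the given size. Next I'll check that the pour and return poses are reachable.

```bash
cat >> h.py <<'E'
DISH=np.array([583.,210.,0]); DY=12.9
def Rz(d): return R.from_euler('z',d,degrees=True).as_matrix()
def tray_R(psi,th):
    # mouth0 direction psi (deg), tilted th toward it
    ax=np.array([-np.sin(np.radians(psi)),np.cos(np.radians(psi)),0])
    return R.from_rotvec(ax*np.radians(th)).as_matrix()@Rz(psi-45)
ML=np.array([95/2**.5,95/2**.5,4])
def tool_for_mouth(mouth,psi,th,k=0,grip=92):
    M=tray_R(psi,th); o=np.array(mouth)-M@ML
    return o+M@np.array([0,0,grip]), R2q(M@Rz(90*k)@Ra(0)), o
def pour(th,zm,s,psi=DY,k=0,grip=92):
    d=np.array([np.cos(np.radians(psi)),np.sin(np.radians(psi)),0])
    m=DISH+d*s; m[2]=zm
    return tool_for_mouth(m,psi,th,k,grip)
E
python3 - <<'E'
from h import *
for psi in (DY,DY+90,58):
  for k in (0,-1,1):
    for th,zm in [(0,80),(12,40),(12,13),(25,13),(35,13),(30,60)]:
        p,q,o=pour(th,zm,-33,psi,k); j=bot.ik(p,q); print(psi,k,th,zm,p.round(0),None if j is None else np.round(j,2))
E
```

```text
12.9 0 0 80 [458. 181. 168.] [ 0.3   0.26  1.77 -0.    1.11  0.86]
12.9 0 12 40 [478. 186. 146.] [0.29 0.43 1.61 0.01 1.31 0.85]
12.9 0 12 13 [478. 186. 119.] [0.29 0.47 1.63 0.01 1.25 0.85]
12.9 0 25 13 [503. 192. 133.] [0.29 0.62 1.4  0.03 1.56 0.84]
12.9 0 35 13 [524. 197. 140.] [0.28 0.75 1.21 0.03 1.79 0.84]
12.9 0 30 60 [514. 194. 184.] [0.28 0.63 1.27 0.03 1.76 0.84]
12.9 -1 0 80 [458. 181. 168.] [ 0.3   0.26  1.77 -0.    1.11  2.43]
12.9 -1 12 40 [478. 186. 146.] [0.29 0.43 1.61 0.01 1.31 2.42]
12.9 -1 12 13 [478. 186. 119.] [0.29 0.47 1.63 0.01 1.25 2.42]
12.9 -1 25 13 [503. 192. 133.] [0.29 0.62 1.4  0.03 1.56 2.41]
12.9 -1 35 13 [524. 197. 140.] [0.28 0.75 1.21 0.03 1.79 2.41]
12.9 -1 30 60 [514. 194. 184.] [0.28 0.63 1.27 0.03 1.76 2.41]
12.9 1 0 80 [458. 181. 168.] [ 0.3   0.26  1.77 -0.    1.11 -0.71]
12.9 1 12 40 [478. 186. 146.] [ 0.29  0.43  1.61  0.01  1.31 -0.72]
12.9 1 12 13 [478. 186. 119.] [ 0.29  0.47  1.63  0.01  1.25 -0.72]
12.9 1 25 13 [503. 192. 133.] [ 0.29  0.62  1.4   0.03  1.56 -0.73]
12.9 1 35 13 [524. 197. 140.] [ 0.28  0.75  1.21  0.03  1.79 -0.73]
1
[... 1802 characters left out ...]
[ 0.22  0.46  1.57 -0.16  1.26  1.62]
58 -1 12 13 [526. 119. 119.] [ 0.22  0.5   1.59 -0.16  1.21  1.63]
58 -1 25 13 [540. 141. 133.] [ 0.3   0.61  1.41 -0.28  1.47  1.72]
58 -1 35 13 [551. 159. 140.] [ 0.35  0.72  1.26 -0.36  1.66  1.76]
58 -1 30 60 [545. 150. 184.] [ 0.33  0.61  1.3  -0.32  1.65  1.72]
58 1 0 80 [515. 101. 168.] [ 0.12  0.33  1.68 -0.    1.13 -1.67]
58 1 12 40 [526. 119. 146.] [ 0.22  0.46  1.57 -0.16  1.26 -1.52]
58 1 12 13 [526. 119. 119.] [ 0.22  0.5   1.59 -0.16  1.21 -1.51]
58 1 25 13 [540. 141. 133.] [ 0.3   0.61  1.41 -0.28  1.47 -1.42]
58 1 35 13 [551. 159. 140.] [ 0.35  0.72  1.26 -0.36  1.66 -1.38]
58 1 30 60 [545. 150. 184.] [ 0.33  0.61  1.3  -0.32  1.65 -1.42]
```

```bash
python3 - <<'E'
from h import *
import pickle
q=R2q(Ra(16.5))
bot.move_to([522.4,-258.1,200],q)
bot.servo_line([522.4,-258.1,95],speed=80,until_force=8)
print(bot.read_state()['ee_pos'].round(1),bot.read_state()['ft_force'].round(2))
bot.move_gripper(20,grip_force=90)
bot.dwell(0.3)
s=bot.read_state(); print(s['clock'],s['grip_width'],s['ft_force'].round(2),s['ee_pos'].round(2))
bot.servo_line([522.4,-258.1,105],speed=25)
bot.dwell(0.3)
s=bot.read_state(); print(s['clock'],s['ft_force'].round(2),s['moment'].round(3))
c=bot.read_camera('side'); cv2.imwrite('pics/s2.png',c['image'][150:400,150:500])
E
```

```text
[ 522.6 -258.2   95.5] [ 0.1   0.32 -0.01]
7.8583 27.529210074100536 [-3.77 -0.65  6.22] [ 522.44 -258.23   95.32]
8.7083 [-0.54 -0.55 -6.9 ] [ 0.051  0.066 -0.024]
```

View pics/s2.png

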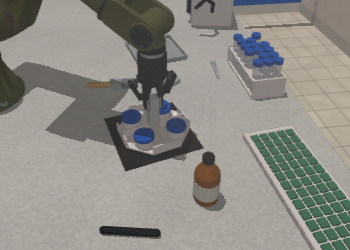

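The tray is lifted and held (6.9 N, about 0.70 kg) with all four lids in place. Now I'll carry it over to the dish.

```bash
python3 - <<'E'
from h import *
import pickle
q=R2q(Ra(16.5))
bot.servo_line([522.4,-258.1,180],speed=100)
p,q0,o=pour(0,80,-33); 
bot.servo_line(p,q0,speed=130)
p,q1,o=pour(10,40,-33); bot.servo_line(p,q1,speed=60)
bot.dwell(0.3)
s=bot.read_state(); print(s['clock'],s['ft_force'].round(2),s['ee_pos'].round(1),p.round(1))
for n in ('wrist','top','side'):
    s=bot.read_state(); c=bot.read_camera(n); cv2.imwrite(f'pics/p1{n}.png',c['image']); pickle.dump((c,s),open(f'p1{n}.pkl','wb'))
E
```

```text
14.175 [-0.59  1.27 -6.06] [474.5 185.2 143.5] [474.5 185.2 143.2]
```

View pics/p1wrist.png

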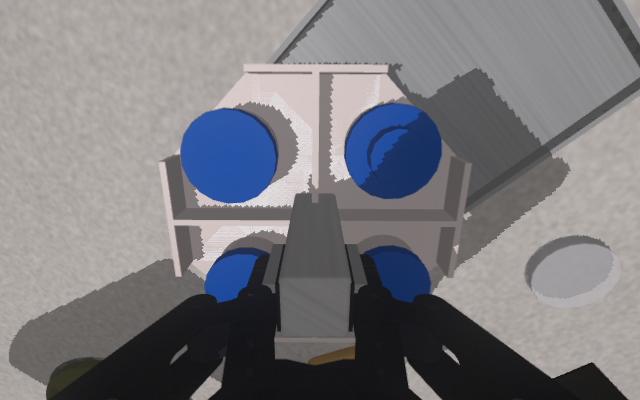

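View pics/p1side.png

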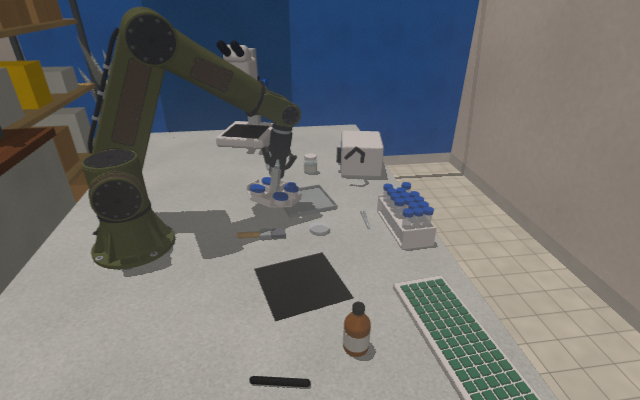

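View pics/p1top.png

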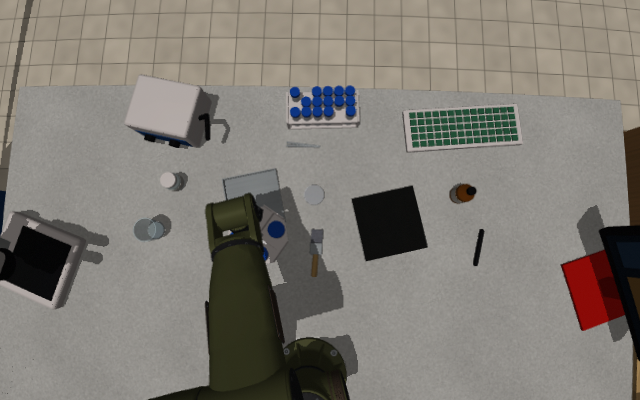

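The wrist view shows the stepped lid at (393,151) by its open corner, with the cut edge running from (390,68) to (468,160) over the dish. I'll check the mouth height from depth before going down.

```bash
python3 - <<'E'
from h import *
import pickle
c,s=pickle.load(open('p1wrist.pkl','rb')); P=cloud(c,s); Z=P[...,2]
p,q,o=pour(10,40,-33); M=tray_R(DY,10)
L=(P-o)@M   # tray frame
im=c['image']
hsv=cv2.cvtColor(im,cv2.COLOR_BGR2HSV); blue=cv2.dilate(cv2.inRange(hsv,(100,120,20),(130,255,255)),np.ones((5,5)))>0
d=(L[...,0]+L[...,1])/2**.5; e=(L[...,0]-L[...,1])/2**.5
for nm,sel in [('mouth edge',(np.abs(e)<30)&(d>82)&(d<97)&(np.abs(L[...,2]-4)<12)&~blue)]:
    print(nm,sel.sum(),np.median(P[sel],0).round(1),'local z',np.median(L[sel][:,2]).round(1),'max d',np.percentile(d[sel],98).round(1))
sel=(L[...,2]>20)&(L[...,2]<32)&~blue&(np.abs(L[...,0])<110)&(np.abs(L[...,1])<110)
r=cv2.minAreaRect(L[sel][:,:2].astype(np.float32)); print(r,np.median(L[sel][:,2]))
# floor tilt fit
sel=(np.abs(L[...,2]-4)<7)&~blue&(np.abs(L[...,0])<88)&(np.abs(L[...,1])<88)&(L[...,0]+L[...,1]>-20)
A=np.c_[L[sel][:,:2],np.ones(sel.sum())]; print('floor plane',np.linalg.lstsq(A,L[sel][:,2],rcond=None)[0])
sel=(np.abs(P[...,0]-650)<30)&(np.abs(P[...,1]-230)<30); print('dish floor z',np.median(Z[sel]))
E
```

```text
mouth edge 569 [542.7 223.8  40.8] local z 4.1 max d 96.9
((0.990631103515625, 0.851104736328125), (191.053955078125, 189.68228149414062), 44.496421813964844) 25.72503512521037
floor plane [ 2.73511856e-03 -4.53829256e-03  4.33186201e+00]
dish floor z 3.9204433028910586
```

Depth puts the mouth at z 40.8 against 40 commanded, tray size 190 and dish floor 3.9, so everything agrees. Now I'll descend and tilt in 1° steps, watching the lid positions in the tray frame.

```bash
cat >> h.py <<'E'
def pots(th,zm,s_):
    s=bot.read_state(); c=bot.read_camera('wrist'); P=cloud(c,s)
    M=q2R(s['tool_rot'])@Ra(0).T; o=np.array(s['ee_pos'])-M@np.array([0,0,92.])
    L=(P-o)@M
    hsv=cv2.cvtColor(c['image'],cv2.COLOR_BGR2HSV); m=cv2.inRange(hsv,(100,120,20),(130,255,255))
    n,l,S,ce=cv2.connectedComponentsWithStats(m); out=[]
    for i in range(1,n):
        if S[i,4]>600:
            k=L[l==i]; k=k[k[:,2]>20] if (k[:,2]>20).any() else k
            u=np.median(k,0)
            if np.abs(u[:2]).max()<190: out.append(u)
    return c,s,np.array(out)
E
python3 - <<'E'
from h import *
import pickle
S=-33; ZM=13
p,q,o=pour(13,40,S); bot.servo_line(p,q,speed=40)
p,q,o=pour(14,ZM,S); bot.servo_line(p,q,speed=40)
bot.dwell(.2)
c,s,u0=pots(14,ZM,S); print(s['clock'],u0.round(0).tolist(),s['ft_force'].round(2))
i0=np.argmax(u0[:,:2].sum(1)); ref=u0[i0]
for th in np.arange(15,33):
    p,q,o=pour(th,ZM,S); bot.servo_line(p,q,speed=15); bot.dwell(.2)
    c,s,u=pots(th,ZM,S)
    i=np.argmax(u[:,:2].sum(1)); mv=np.linalg.norm(u[i][:2]-ref[:2])
    print(th,round(s['clock'],2),u[i].round(0),'moved',round(mv,1),s['ft_force'].round(1))
    if mv>9: break
print(u.round(0).tolist())
cv2.imwrite('pics/t1.png',c['image'])
c=bot.read_camera('side'); cv2.imwrite('pics/t1s.png',cv2.resize(c['image'][140:240,200:380],None,fx=4,fy=4))
open('th.txt','w').write(str(th))
E
```

```text
15.6333 [[44.0, 51.0, 34.0], [-48.0, 46.0, 34.0], [58.0, -30.0, 34.0], [-53.0, -31.0, 33.0]] [-0.39 -0.41 -6.38]
15 16.18 [44. 51. 34.] moved 0.0 [ 0.7 -0.1 -7. ]
16 16.73 [44. 51. 34.] moved 0.1 [ 0.   0.3 -6. ]
17 17.28 [44. 51. 34.] moved 0.1 [ 0.5 -0.8 -6.6]
18 17.83 [44. 51. 34.] moved 0.0 [-0.1 -0.1 -6.9]
19 18.38 [44. 51. 35.] moved 0.0 [-1.5 -0.1 -7.2]
20 18.93 [44. 51. 35.] moved 0.0 [-0.4 -0.3 -6.2]
21 19.48 [44. 51. 35.] moved 0.0 [ 0.7 -0.8 -7.1]
22 20.03 [44. 51. 35.] moved 0.0 [ 0.3 -0.1 -7.3]
23 20.58 [44. 51. 35.] moved 0.0 [-0.2  0.3 -7.9]
24 21.13 [44. 51. 35.] moved 0.0 [-0.5 -0.3 -7.2]
25 21.68 [44. 51. 35.] moved 0.0 [ 0.  -0.5 -5.8]
26 22.23 [45. 51. 35.] moved 1.2 [ 0.1 -0.  -6.9]
27 22.78 [51. 58. 35.] moved 10.8 [-0.5 -0.8 -8. ]
[[51.0, 58.0, 35.0], [-41.0, 53.0, 34.0], [-46.0, -21.0, 34.0], [61.0, -26.0, 34.0]]
```

View pics/t1.png

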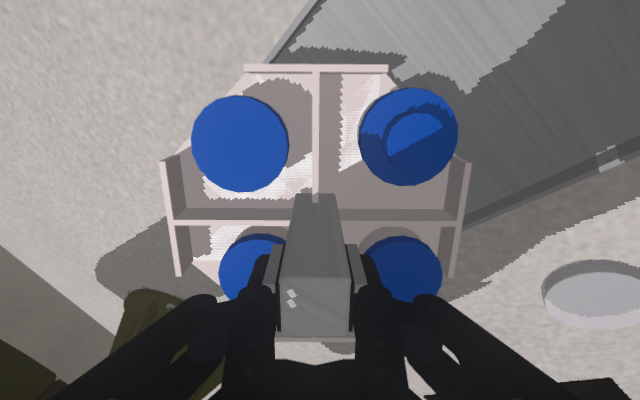

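View pics/t1s.png

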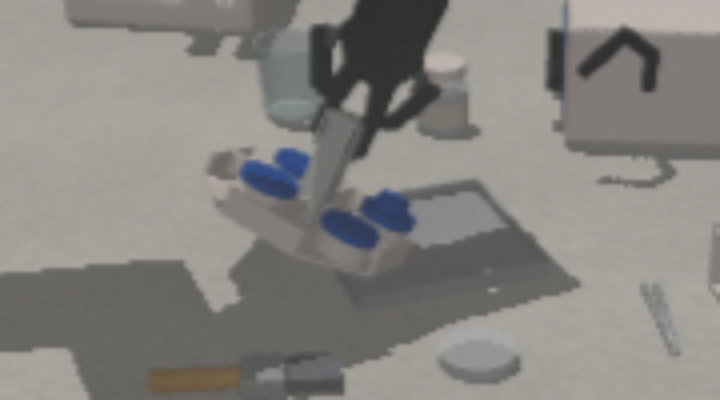

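The pot has started to slide at about 26–27°, and the neighbours only move toward their closed sides. I'll hold at this tilt and watch it.

```bash
python3 - <<'E'
from h import *
S=-33; ZM=13; th=27.; last=None;still=0
for n in range(24):
    c,s,u=pots(0,0,0); i=np.argmax(u[:,:2].sum(1)); 
    print(n,th,round(s['clock'],2),u[i].round(1),s['ft_force'].round(1))
    if last is not None and np.linalg.norm(u[i]-last)<1: still+=1
    else: still=0
    last=u[i]
    if still>=2:
        th+=1; still=0
        if th>31: break
        p,q,o=pour(th,ZM,S); bot.servo_line(p,q,speed=15)
    bot.dwell(.1)
c,s,u=pots(0,0,0); print(s['clock'],u.round(0).tolist())
cv2.imwrite('pics/t2.png',c['image'])
c=bot.read_camera('side'); cv2.imwrite('pics/t2s.png',cv2.resize(c['image'][140:240,200:380],None,fx=4,fy=4))
E
```

```text
0 27.0 22.88 [54.  60.9 34.7] [ 0.1 -0.3 -6.7]
1 27.0 23.03 [58.3 65.  34.8] [ 0.4 -0.6 -5.4]
2 27.0 23.18 [58.4 65.1 34.7] [-0.3  0.4 -6.9]
3 27.0 23.33 [58.4 65.1 34.7] [ 0.3  0.5 -7.1]
4 28.0 23.78 [58.2 65.  34.9] [-1.3  0.2 -5.9]
5 28.0 23.93 [58.3 65.1 35. ] [-0.8  0.1 -6.5]
6 29.0 24.38 [58.1 64.9 35.2] [ 0.6  0.5 -6.2]
7 29.0 24.53 [58.2 65.  35.1] [ 0.3  0.1 -6.4]
8 30.0 24.98 [58.  64.7 35.4] [-0.2  0.3 -7. ]
9 30.0 25.13 [58.  64.9 35.3] [ 0.4  0.8 -6.4]
10 31.0 25.58 [57.9 64.6 35.7] [ 0.1 -0.5 -5.8]
11 31.0 25.73 [57.9 64.7 35.6] [-0.5  0.5 -6.4]
25.7833 [[-29.0, 65.0, 34.0], [58.0, 65.0, 36.0], [64.0, -23.0, 34.0], [-44.0, -19.0, 34.0]]
```

View pics/t2.png

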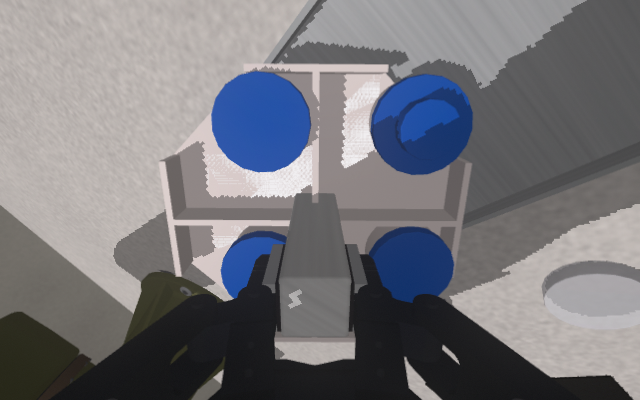

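View pics/t2s.png

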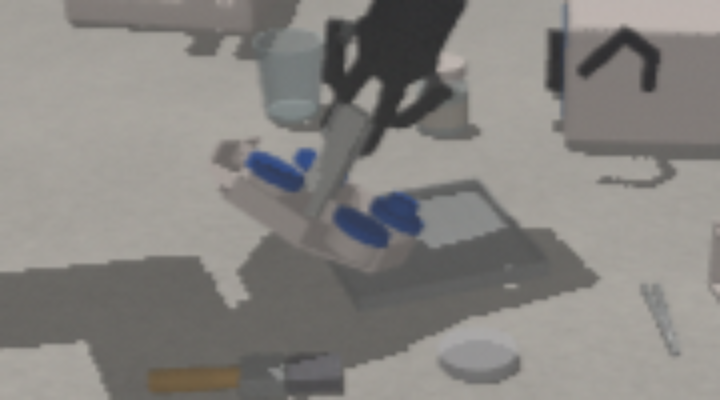

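The pot moved out about 20 mm and stopped with its front edge resting on the dish floor, as the geometry predicts. To leave room behind it, I'll ease the tray and pot 25 mm further into the dish. Then I'll draw the tray back slowly at 32°, watching the pot.

```bash
cat >> h.py <<'E'
def rep(tag):
    c,s,u=pots(0,0,0); M=q2R(s['tool_rot'])@Ra(0).T; o=np.array(s['ee_pos'])-M@np.array([0,0,92.])
    i=np.argmax(u[:,:2].sum(1)); w=o+M@u[i]; d=np.array([np.cos(np.radians(DY)),np.sin(np.radians(DY)),0])
    print(tag,round(s['clock'],2),'tray',u[i].round(0),'world',w.round(0),'s',round(float((w-DISH)@d),1),s['ft_force'].round(1)); return c,u
E
python3 - <<'E'
from h import *
S=-33; ZM=12.5; th=31.5
for S in (-33,-28,-23,-18,-13,-8):
    p,q,o=pour(th,ZM,S); bot.servo_line(p,q,speed=25); c,u=rep(S)
bot.dwell(.3); c,u=rep('end'); print(u.round(0).tolist())
cv2.imwrite('pics/t3.png',c['image'])
c=bot.read_camera('side'); cv2.imwrite('pics/t3s.png',cv2.resize(c['image'][140:240,200:380],None,fx=4,fy=4))
E
```

```text
-33 26.13 tray [57. 64. 36.] world [559. 209.  44.] s -23.7 [-0.2 -0.  -6.2]
-28 26.53 tray [56. 63. 35.] world [562. 210.  44.] s -20.8 [-0.5  0.3 -6.6]
-23 26.93 tray [56. 63. 35.] world [567. 211.  44.] s -15.8 [-0.6  0.2 -6.1]
-18 27.33 tray [56. 63. 35.] world [571. 212.  44.] s -10.8 [-0.3  1.4 -7.1]
-13 27.73 tray [56. 63. 35.] world [576. 213.  44.] s -5.8 [-0.3 -0.2 -5.6]
-8 28.13 tray [56. 63. 35.] world [581. 215.  44.] s -0.8 [-0.2 -0.4 -5.5]
end 28.48 tray [56. 63. 35.] world [581. 214.  44.] s -0.8 [-0.2 -0.8 -6.5]
[[-29.0, 65.0, 34.0], [56.0, 63.0, 35.0], [64.0, -23.0, 34.0], [-44.0, -19.0, 34.0]]
```

View pics/t3.png

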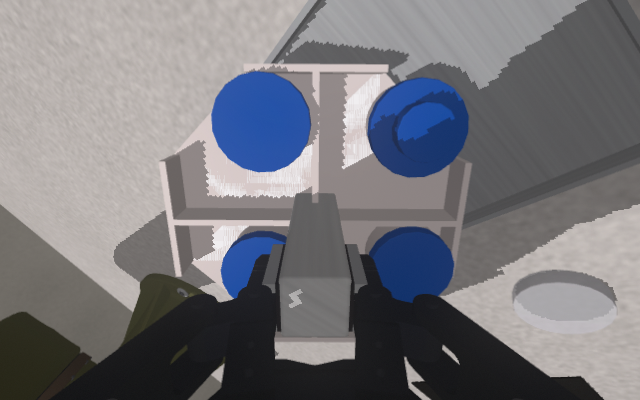

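View pics/t3s.png

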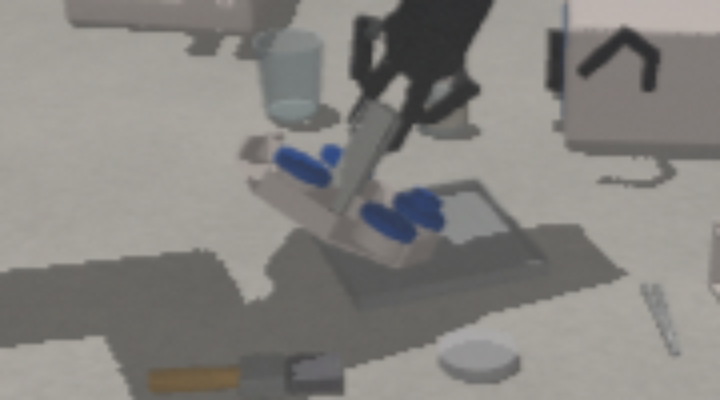

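The pot rode along cleanly and its lid now sits near the middle of the dish. The other three pots haven't moved. Next I'll draw the tray back slowly.

```bash
python3 - <<'E'
from h import *
ZM=12.5; th=32
for S in range(-12,-61,-4):
    p,q,o=pour(th,ZM,S); bot.servo_line(p,q,speed=25); c,u=rep(S)
    if len(u)<4: print(len(u))
bot.dwell(.3); c,u=rep('end'); print(u.round(0).tolist())
cv2.imwrite('pics/t4.png',c['image'])
c=bot.read_camera('side'); cv2.imwrite('pics/t4s.png',cv2.resize(c['image'][140:240,200:380],None,fx=4,fy=4))
E
```

```text
-12 28.85 tray [58. 65. 37.] world [580. 214.  44.] s -1.8 [ 0.4 -0.1 -6. ]
-16 29.21 tray [60. 67. 38.] world [579. 214.  45.] s -2.7 [ 0.8  0.  -5.2]
-20 29.57 tray [62. 68. 40.] world [578. 214.  45.] s -3.8 [-1.   0.1 -5.9]
-24 29.93 tray [63. 70. 42.] world [577. 214.  45.] s -4.8 [-0.9  0.1 -5.3]
-28 30.28 tray [65. 72. 43.] world [576. 213.  45.] s -5.9 [-0.  -0.6 -5.7]
-32 30.64 tray [67. 74. 45.] world [575. 213.  45.] s -6.6 [-0.4 -0.5 -5.4]
-36 31.0 tray [69. 76. 46.] world [575. 213.  45.] s -7.5 [ 0.1  1.1 -6.8]
-40 31.36 tray [71. 78. 48.] world [574. 213.  44.] s -8.1 [-0.2 -0.5 -6. ]
-44 31.72 tray [73. 80. 49.] world [573. 213.  44.] s -8.9 [-0.  -0.3 -6.1]
-48 32.08 tray [75. 81. 47.] world [570. 212.  41.] s -12.2 [-0.4 -0.2 -5.7]
-52 32.43 tray [77. 84. 49.] world [570. 212.  41.] s -12.3 [-0.1 -0.4 -5.3]
-56 32.79 tray [79. 86. 51.] world [570. 212.  41.] s -12.5 [ 0.9 -0.5 -5.8]
-60 33.15 tray [82. 88. 53.] world [570. 212.  41.] s -12.7 [-0.4 -0.3 -6.4]
end 33.5 tray [82. 88. 53.] world [570. 212.  41.] s -12.7 [-0.6  0.6 -6.2]
[[82.0, 88.0, 53.0], [-28.0, 65.0, 34.0], [64.0, -23.0, 34.0], [-44.0, -19.0, 34.0]]
```

View pics/t4.png

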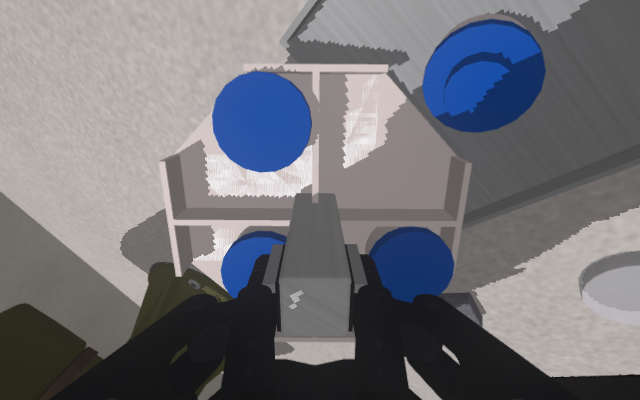

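View pics/t4s.png

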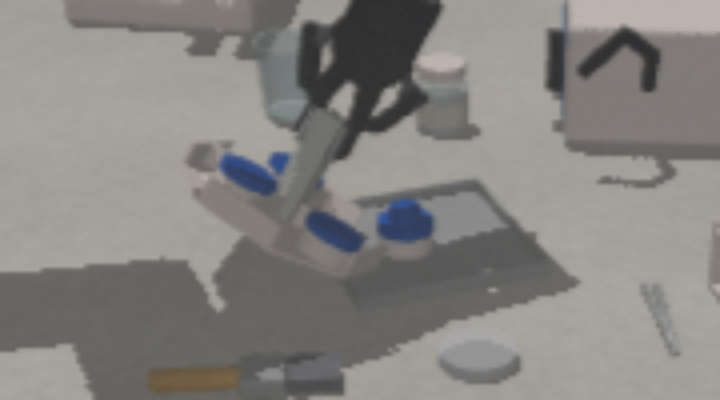

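The pot stands upright in the dish, clear of the tray edge. I'll lift straight up, level the tray and carry it back to the mat.

```bash
python3 - <<'E'
from h import *
p,q,o=pour(32,60,-62); bot.servo_line(p,q,speed=40)
p,q,o=pour(16,90,-75); bot.servo_line(p,q,speed=50)
p,q,o=pour(0,95,-85); bot.servo_line(p,q,speed=50)
q=R2q(Ra(14.0))
bot.servo_line([517.8,-260.4,185],q,speed=130)
bot.servo_line([517.8,-260.4,106],q,speed=80)
bot.dwell(.2)
s=bot.read_state(); print(s['clock'],s['ee_pos'].round(1),s['ft_force'].round(2))
for n in ('wrist','side','top'):
    c=bot.read_camera(n); cv2.imwrite(f'pics/r1{n}.png',c['image'])
E
```

```text
41.9583 [ 517.9 -260.5  106.4] [-0.31 -0.48 -5.14]
```

View pics/r1wrist.png

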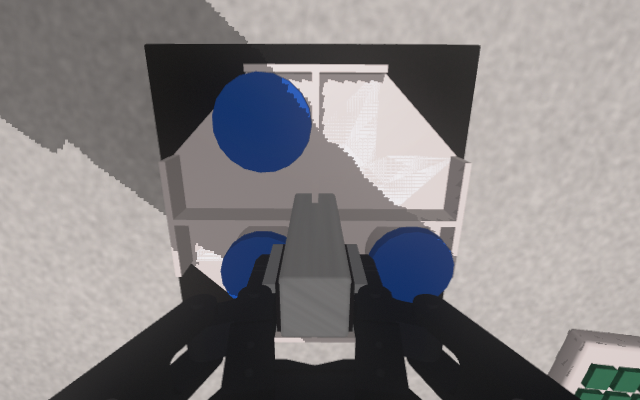

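View pics/r1side.png

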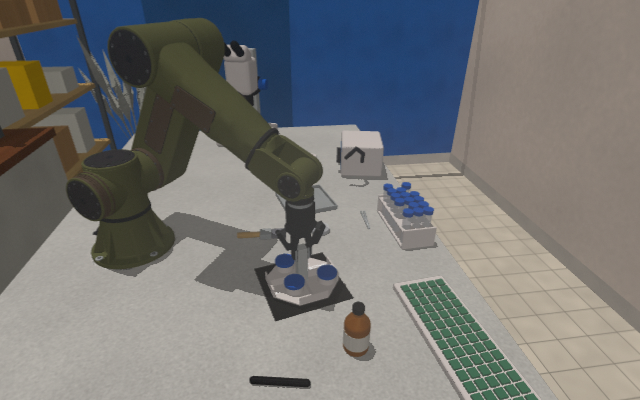

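The tray is level above the mat with its three flat-lid pots, and the mat edges are parallel to it. Next I'll set it down and release.

```bash
python3 - <<'E'
from h import *
import pickle
hit=bot.servo_line([517.8,-260.4,94.0],speed=15,until_force=4)
s=bot.read_state(); print(hit,s['ee_pos'].round(1),s['ft_force'].round(1))
bot.dwell(.2)
bot.move_gripper(45); bot.dwell(.2); bot.move_gripper(85)
s=bot.read_state(); x,y,z=s['ee_pos']; print(s['grip_width'])
bot.servo_line([x,y,210],speed=90)
bot.move_to([517.8,-260.4,290],R2q(Ra(14))); bot.dwell(.3)
s=bot.read_state(); c=bot.read_camera('wrist'); pickle.dump((c,s),open('f.pkl','wb')); cv2.imwrite('pics/f1.png',c['image'])
P=cloud(c,s); Z=P[...,2]; roi=np.hypot(P[...,0]-518,P[...,1]+260)<160
hsv=cv2.cvtColor(c['image'],cv2.COLOR_BGR2HSV); blue=cv2.dilate(cv2.inRange(hsv,(100,120,20),(130,255,255)),np.ones((5,5)))>0
sel=roi&~blue&(Z>25)&(Z<33); q=P[sel]; print('walls',cv2.minAreaRect(q[:,:2].astype(np.float32)))
A=np.c_[q[:,:2]-[518,-260],np.ones(len(q))]; print('level fit',np.linalg.lstsq(A,q[:,2],rcond=None)[0])
sel=roi&(Z>108)&(Z<125); print('handle',cv2.minAreaRect(P[sel][:,:2].astype(np.float32)))
for n in ('side','top'):
    cc=bot.read_camera(n); cv2.imwrite(f'pics/f1{n}.png',cc['image'])
im=c['image'];k=np.argwhere((im.max(2)<45)&roi&(Z<12))[:,::-1]
b=np.array([k[np.argmax(k@np.array(d))] for d in [(-1,-1),(1,-1),(1,1),(-1,1)]]); w=onplane(c,b,3,s); print('mat',w.mean(0).round(1),w.round(0).tolist())
print(bot.read_state()['clock'])
E
```

```text
True [ 517.7 -260.3   95.3] [-0.5  1.4  5.4]
84.98407888014968
walls ((518.9495849609375, -260.3631591796875), (189.65699768066406, 189.86329650878906), 58.4713020324707)
level fit [-2.93844427e-04  8.08594755e-04  2.85170452e+01]
handle ((519.484130859375, -259.9237976074219), (27.384475708007812, 27.610877990722656), 13.876678466796875)
mat [ 517.2 -260.8    3. ] [[387.0, -182.0, 3.0], [595.0, -130.0, 3.0], [648.0, -340.0, 3.0], [439.0, -392.0, 3.0]]
46.2833
```

View pics/f1.png

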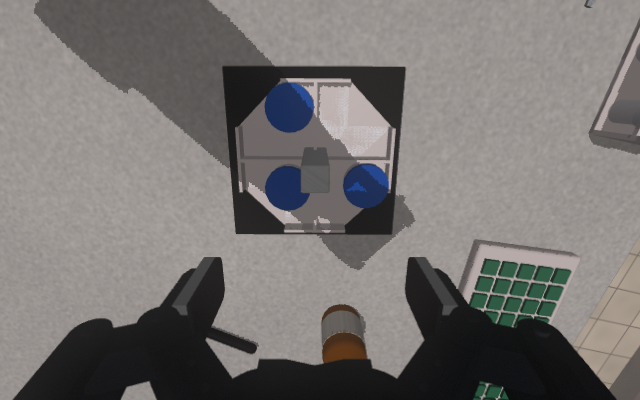

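View pics/f1top.png

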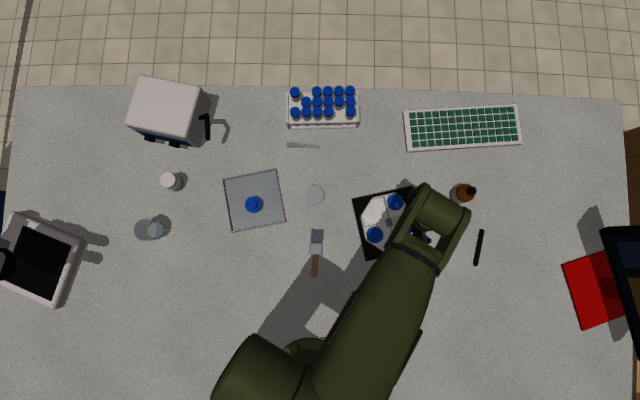

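View pics/f1side.png

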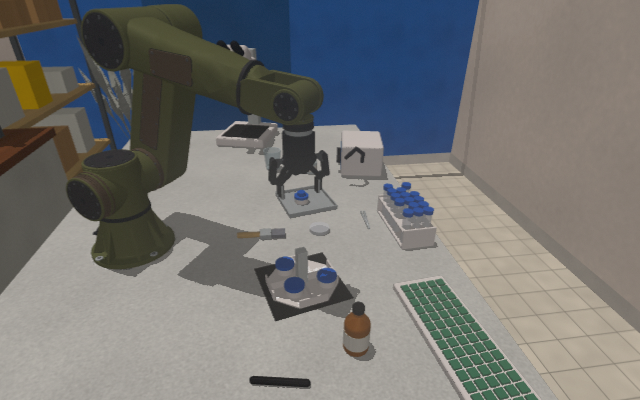

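The tray is level and within 2 mm of the mat's centre, with three pots in it. The stepped pot stands lid up at (254,204) in the dish, everything else is where it was, and the gripper is clear. Handing in.

```bash
python3 -c "
from h import *
print(bot.finish_job())"
```

```text
the job is handed in; nothing more can be done
None
```

The stepped-lid pot is standing lid up near the middle of the steel dish. The tray is back down and released on its mat with the other three pots still in their compartments. I handed the job in at about 46 s of the 72 s allowed.

**How it went:** I lifted the tray by its handle and brought the open corner to about 5 mm above the dish floor, then tilted it in 1° steps. The pot began to slide at 26–27°, but stopped once its front edge met the dish floor. With the tilt raised to about 31°, I eased tray and pot 25 mm further into the dish. Then I drew the tray back slowly until the pot settled upright, dropping under 1 cm at its rear edge.

**Last checks:**
- **Tray:** wrist depth put it level, with its centre 1–2 mm from the mat's centre and parallel to it (within measuring error).
- **Pots and bench:** the camera views showed the pot upright in the dish and everything else in its starting place. I judged the other bench items by eye, not by measurement.
- **Robot:** the gripper was open and clear of everything, about 175 mm above the handle top. The robot touched no pot.
- **Disagreement:** the top camera differed from the wrist camera by up to 4 mm on the tray and mat positions. I used the wrist values, which matched the given sizes.

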